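Shim a rocking hotplate level

TASK

The low grey hotplate with the round white plate rocks because its front left foot is too short, so that corner hangs low. With the fingertips, push the dark wedge along the bench, thin end first, under that foot until the hotplate stands level and no longer rocks; then press down firmly with a fingertip on the top of the diagonally opposite corner (rear right) to prove that it stays level, and let go. Do not lift the wedge or the hotplate, do not shove the hotplate away, and leave the other things where they are.

Things in the scene. Friction and masses are not known exactly. Their poses are not given: they have to be found in the camera images.
- hotplate: Low square grey hotplate, 2.2 kg, loose. Casing 132 x 132 mm, underside 18 mm, top 56 mm above the origin; round white plate 104 mm across, 3.5 mm higher. Origin: centre of the base, at bench level. Own z up (vertical when level), own -x the front (black panel with knob), own +y its left side. Starts tilted about 0.078 rad toward its front left corner, the rear right foot off the bench.
- short_foot (a point): Lowest point of the short front left foot (own x -50, y +50, z +5.5 mm in the hotplate), 16 mm in from the casing's front and left sides: a black rubber ball end of 14 mm radius. It carries about 2.5 N; it starts on the bench and is 5.5 mm above it when level. The other three feet stand at the other corners (+-50 mm) and reach down to z = 0.
- test_corner (a point): Point on the casing's flat top over the rear right foot, 18 mm in from both sides, beside the white plate: where to press. About 61 mm above the bench at the start, 56 mm when level.
- wedge: Loose dark rubber wedge, 0.06 kg, on the bench before the short foot, thin end toward it. 75 mm long (own x), 46 mm wide (own y), flat underside, solid. Origin: centre of the underside. Own z up. Its top rises evenly from the nose (own +x) to the heel (own -x). The push takes 4 to 8 N while the corner rises and jumps to 12 N or more once level; forced farther, it lifts the hotplate out of level.
- wedge_nose (a point): Middle of the wedge's thin front edge, at bench level, 37.5 mm from its origin; 1.5 mm thick there. The hotplate is level when the middle of the short foot stands about 25 mm behind this edge, within some 5 mm.
- wedge_heel (a point): Middle of the wedge's flat upright back face, at bench level, 37.5 mm behind its origin; 13 mm high and 46 mm wide there: the face to push. Beware the fixed black balance left of the hotplate: it fills x 0.47 to 0.83, y -0.21 to +0.01 m, 66 mm high in front, and 253 mm from x = 0.59 m on: reach the work from above that height.
- jar_2: Bystander: empty clear glass cream jar, 56 mm across and 42 mm tall, left of the work. Origin: centre of its underside. Leave it alone.
- bottle_orange: Bystander: small bottle with orange contents and aluminium cap, 36 mm across and 75 mm tall, right of the work near the front. Origin: centre of its underside. Leave it alone.
- gauge_block_1: Bystander: small steel gauge block, 9 x 30 x 14 mm, right of the work near the front edge. Origin: centre of its underside. Leave it alone.
Things that resemble listed ones, but are neither listed nor needed, are in the scene too. Of the things that look like the wedge, take the one that is farthest to the robot's right at the start.

How it is judged:
By the outcome, as a careful person would: the job done as asked, in the order asked, and still so for the second after the job is handed in, with the robot touching nothing.
It also fails if it takes over 67 s, if anything falls off the work surface, if the arm or the gripper's body presses on something with over 40 N, if the wrist force passes 120 N, or if a joint passes its speed limit or range.

ROBOT

A 6-joint arm with a two-finger parallel gripper is mounted at the origin on a cart in front of the work surface, level with it; the furniture and walls round the work are solid. World frame = base frame: x ahead of the robot, y to its left, z up, the work surface at z = 0. Lengths are in m, angles in rad, forces in N, time in s.
With the tool pointing down it reaches from about 0.275 to 1 m from the base axis. Payload 8.4 kg.
Tool frame: the origin (TCP) lies between the finger pads; the fingertips stand 22 mm ahead of it and the grasp point (between the pads) lies 3 mm ahead of it; z points along the fingers, y is the direction in which the jaws open and shut (so a half turn about z gives the same grasp; the last joint's range is limited). The gripper opens to 85 mm and grips with 20 to 120 N. Pads are 22 mm wide; open, the fingers measure 114 mm over their backs; the gripper's body (76 mm by 85 mm) begins 54 mm behind the grasp point. The pads swing forward as they close: fully open they stand 13 mm farther back than shut.
Start: joints at [-1.213, 0.353, 1.633, -0, 1.155, -0.002], TCP at [0.22, -0.585, 0.253] pointing down, gripper open.
Joint ranges: [-2.63, 2.63], [-0.92, 2.1], [0.06, 2.66], [-1.3, 4.44], [0, 2.69], [-3.02, 3.02]. Speed limits (rad/s): [2.22, 2.22, 2.79, 3.14, 3.14, 3.14].

INTERFACE

Orientations are given as a unit quaternion [x, y, z, w].
In Python, from workcell import manip gives the robot as it stands.
- The arm moves only by the tool send_rows, never from a script. Its arguments are lists of equal length, an entry for each row: "translation": the shift along the tool's x, y, z in m, a list of three; "dr": the turn, a rotation vector about the tool's x, y, z in degrees, a list of three; "jaw": the finger opening in m, from 0 to 0.0854. A call has exactly 8 rows; each row shifts and turns the commanded pose from where the row before left it, along the tool's axes as they then stand; what a row does not reach is not made up. A row lasts 1/12 s, in which the tool goes at most 41.7 mm and 7.16 degrees, less where a joint would pass 70% of its speed; a pose out of reach is approached as far as the arm can. A call is refused whole if a number of a shift passes 0.0417 or a number of a turn 7.16, either way. A call with a gripper value outside its range is refused whole. The fingers move at their own pace and stop on an object; "squeeze" is the grip in N (left out, the last holds). Time passes only in rows, so rows that do not move let the fingers close, or fill a call up. It gives the time, the measured TCP pose, the force and the opening at its end, in the units of the state.
- manip.state(): the state, without advancing time (a new reading comes with each control period).
- manip.capture(name): name is "scene" or "top" or "wrist"; returns (picture, depth): 384x512x3 uint8, red, green, blue; 384x512 float32, m along the optical axis (not along the pixel's ray), 0 where there is no reading.
- manip.camera_info(name): a dict with "fx", "fy", "cx", "cy" (pixels), "extrinsics" (4x4, takes a point from camera to world coordinates); the wrist camera has in their place "mount" (4x4, takes a point from camera to tool coordinates, whose origin is the TCP and whose axes are the flange's). Camera axes: x right, y up, looking along -z (the intrinsics and any distortion apply to the point x, -y, -z); pixel columns grow to the right and rows downward; lengths in m; the calibration is good to about 2 mm. A picture is of the moment at which its call begins: read the wrist's pose just before it. camera_info takes no time and is no camera call.
- manip.close_job(): hands the job in, once; it reports no verdict.
Trained networks look in the newest picture that a camera, given by its name, has taken for a name from the list of things; names that differ only in an ending like _2 or _b are one class to them, and where a whole thing is asked for, a point or a joint stands for the part that bears it (a point fixed in the world has none). Each returns a list of dicts, best first, with "conf" (0 to 1); they miss things now and then, are a little off and sometimes report something else, mostly with a low value. They report only what shows in the picture. A call takes as long as a camera call. They do not tell look-alikes from the thing itself.
- manip.find_in(thing, camera): "rect" ([left, top, right, bottom] in pixels, round what is visible of it).
- manip.spot_point(thing, camera): "uv" ([column, row] in pixels: a listed point, or the origin of a listed thing).
The state is a dict: "clock": time; "joint_positions": joint angles; "joint_vel": joint speeds; "joint_torque": joint torques, N m; "ee_pos": TCP position; "eef_rot": TCP orientation; "contact_force": force on the tool from outside, world axes, zero at the start; "wrist_torque": the same for the moment, N m; "finger_gap": finger opening in m.
Only numpy, scipy, OpenCV 4.12 (cv2) and the standard library are available. Lean on these libraries where they do the work, as an engineer would, in place of code of your own. Each camera call takes 0.05 s, during which the arm holds its last target.

## Working session

There is one attempt and no reset: what is moved stays moved. The work goes in short steps, Python scripts to look and compute and a tool call to move; the robot and the scene stay as the last step left them, time stands still between calls to the robot, and variables do not carry over. Pictures are saved under pics/ and viewed, and the job is handed in when it is done.

Besides the shell and the picture viewer there is one more tool, called after ">>>" as name(argument=value, ...), one argument or row to a line, values as JSON. send_rows: Moves the arm, as the interface text tells. Its arguments: {"type":"object","properties":{"translation":{"type":"array"},"dr":{"type":"array"},"jaw":{"type":"array"},"squeeze":{"type":"number"}},"required":["translation","dr","jaw"]}

```bash
mkdir -p pics
cat > h.py <<'E'
import numpy as np,cv2
from workcell import manip
from scipy.spatial.transform import Rotation as R
def cap(n,f):
    s=manip.state(); p,d=manip.capture(n); cv2.imwrite('pics/'+f+'.png',p[:,:,::-1]); np.save('pics/'+f+'.npy',d); return p,d,s
def ext(n,s=None):
    i=manip.camera_info(n)
    if 'extrinsics' in i: return i,np.array(i['extrinsics'])
    T=np.eye(4);T[:3,:3]=R.from_quat(s['eef_rot']).as_matrix();T[:3,3]=s['ee_pos'];return i,T@np.array(i['mount'])
def w(n,uv,d=None,s=None,z=None):
    i,E=ext(n,s);u,v=uv
    r=np.array([(u-i['cx'])/i['fx'],-(v-i['cy'])/i['fy'],-1])
    if z is not None:
        rw=E[:3,:3]@r; return E[:3,3]+rw*(z-E[2,3])/rw[2]
    dd=d[int(round(v)),int(round(u))]; return (E@np.append(r*dd,1))[:3]
E
python3 - <<'E'
from h import *
print(manip.state())
for n in ['scene','top']:
    p,d,s=cap(n,n+'0'); i=manip.camera_info(n); print({k:v for k,v in i.items()})
    for t in ['wedge_nose','wedge_heel','short_foot','test_corner','hotplate','wedge']:
        for o in manip.spot_point(t,n)[:4]: print(n,t,np.round(o['uv'],1),round(o['conf'],2),np.round(w(n,o['uv'],d),4))
E
```

```text
{'clock': 0.0, 'joint_positions': array([-1.21339330e+00,  3.53648662e-01,  1.63414552e+00, -7.01303048e-06,
        1.15525676e+00, -2.42138883e-03]), 'joint_vel': array([-0.00018564, -0.00010848,  0.00033684,  0.00024759,  0.00116271,
       -0.00074618]), 'joint_torque': array([-6.85879131e-04, -6.05250335e+01, -3.42065406e+01, -1.09590437e-04,
        9.14760225e-03,  9.08845266e-06]), 'ee_pos': array([ 0.21988969, -0.58453893,  0.25255649]), 'eef_rot': array([ 9.83858891e-01,  1.78944547e-01, -1.31895107e-04, -7.17125458e-04]), 'contact_force': array([-0.36769617, -0.93879252,  0.08227577]), 'wrist_torque': array([-0.00442985,  0.02866612, -0.04275836]), 'finger_gap': 0.08502843077775944}
{'fx': 365.7929391010184, 'fy': 365.7929391010184, 'cx': 259.0919212564304, 'cy': 191.65774446417203, 'extrinsics': array([[ 0.61801272,  0.29412495, -0.7290753 , -0.35257773],
       [-0.78604533,  0.2475662 , -0.56643068, -0.88694708],
       [ 0.01389301,  0.9231476 ,  0.3841946 ,  0.51552412],
       [ 0.        ,  0.        ,  0.        ,  1.        ]])}
scene wedge_nose [265.7 219.5] 0.63
[... 1022 characters left out ...]
0000000e+00,  0.00000000e+00,
         1.00000000e+00]])}
top wedge_nose [264.5 203.8] 0.76 [ 0.4572 -0.2711  0.0016]
top wedge_nose [122.1 203.4] 0.7 [ 0.4499  0.1457 -0.0011]
top wedge_heel [140.8 218.5] 0.97 [0.4058 0.0857 0.0123]
top wedge_heel [262.7 228.4] 0.7 [ 0.3852 -0.2672  0.001 ]
top short_foot [273.6 197. ] 0.65 [ 0.4721 -0.2956  0.0462]
top test_corner [317.1 170. ] 0.92 [ 0.5497 -0.4168  0.0616]
top test_corner [273.9 194.8] 0.74 [ 0.4781 -0.2962  0.0484]
top test_corner [360.8 211.4] 0.71 [ 0.4355 -0.5412  0.0536]
top hotplate [296.2 183.9] 0.65 [ 0.5089 -0.3582  0.06  ]
top wedge [132.8 213.8] 0.97 [0.4195 0.1112 0.0055]
top wedge [265.9 215.8] 0.63 [ 0.4218 -0.2758  0.0046]
```

Run:
```python
import cv2
a=cv2.imread('pics/top0.png');cv2.imwrite('pics/top0z.png',cv2.resize(a[130:270,200:390],None,fx=4,fy=4,interpolation=cv2.INTER_CUBIC))
b=cv2.imread('pics/scene0.png');cv2.imwrite('pics/scene0z.png',cv2.resize(b[150:290,210:400],None,fx=4,fy=4,interpolation=cv2.INTER_CUBIC))
```

```text
(no output)
```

View pics/top0.png

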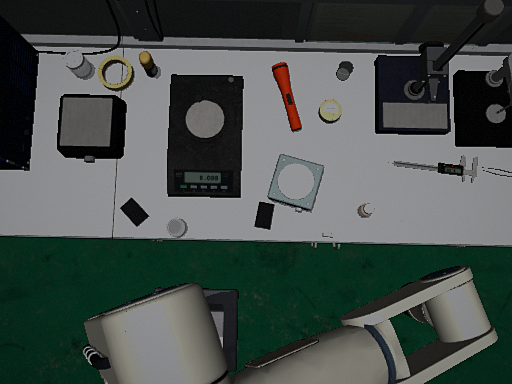

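View pics/scene0.png

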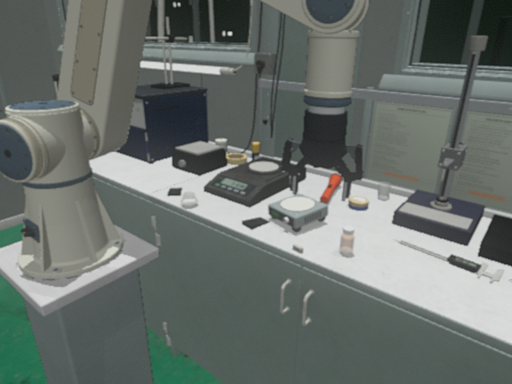

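View pics/top0z.png

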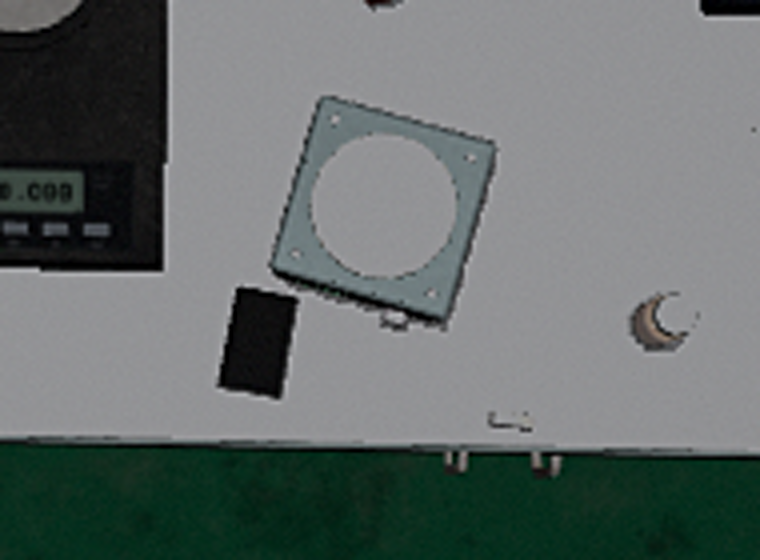

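View pics/scene0z.png

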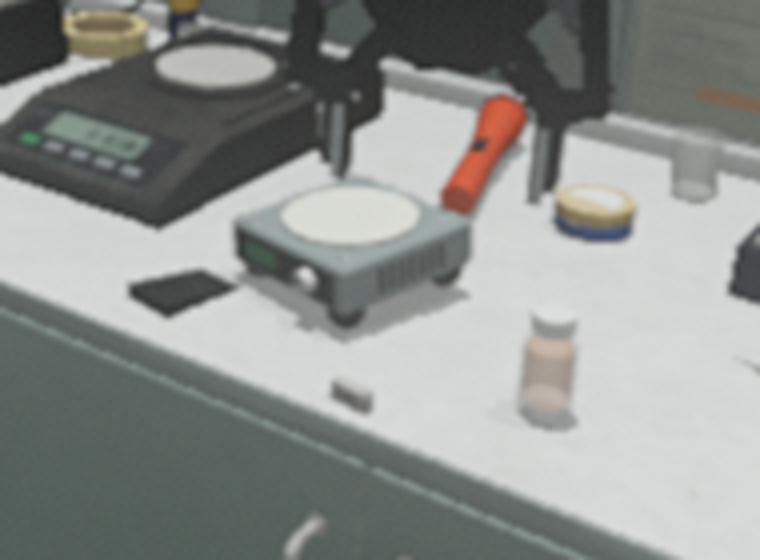

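```bash
cat > geo.py <<'E'
from h import *
def wedge(n,p,s=None,box=None,th=45):
    g=p.max(2).copy(); m=(g<th).astype(np.uint8)
    l,t,r,b=box; mm=np.zeros_like(m); mm[t:b,l:r]=m[t:b,l:r]
    c=max(cv2.findContours(mm,cv2.RETR_EXTERNAL,cv2.CHAIN_APPROX_NONE)[0],key=cv2.contourArea)
    return c
E
python3 - <<'E'
from geo import *
p=cv2.imread('pics/top0.png')[:,:,::-1]
c=wedge('top',p,box=(250,198,280,235))
P=np.array([w('top',q[0],z=0.004)[:2] for q in c]).astype(np.float32)
r=cv2.minAreaRect(P);print('wedge',r);print(cv2.boxPoints(r))
z=lambda a:(a[0]/4+200-.375,a[1]/4+130-.375)
C=[(275,268,.0487),(322,97,.056),(496,145,.063),(450,320,.056)]
Q=np.array([w('top',z(a),z=a[2]) for a in C]);print(Q);FL,RL,RR,FR=Q
print('ctr',Q.mean(0),'sides',np.linalg.norm(Q-np.roll(Q,1,0),axis=1))
x=(RL-FL+RR-FR)[:2];y=(FL-FR+RL-RR)[:2];print('yaw',np.degrees(np.arctan2(x[1],x[0])),np.degrees(np.arctan2(-y[0],y[1])))
Cs=[(237,287,.0015),(297,297,.0015),(281,398,.006),(219,386,.006)]
print('wedge manual',np.array([w('top',z(a),z=a[2])[:2] for a in Cs]))
E
```

```text
wedge ((0.4242315888404846, -0.27023306488990784), (0.0445391871035099, 0.07448160648345947), 79.8646011352539)
[[ 0.38365304 -0.2856017 ]
 [ 0.45697236 -0.2987086 ]
 [ 0.46481013 -0.25486442]
 [ 0.39149082 -0.24175754]]
[[ 0.47253502 -0.28065046  0.0487    ]
 [ 0.59524514 -0.31191036  0.056     ]
 [ 0.56169499 -0.4350749   0.063     ]
 [ 0.43736957 -0.40392814  0.056     ]]
ctr [ 0.51671118 -0.35789097  0.055925  ] sides [0.12840283 0.12683944 0.12784411 0.12835861]
yaw -14.177557488387762 -15.580090354498147
wedge manual [[ 0.46400804 -0.25455228]
 [ 0.45756937 -0.29856304]
 [ 0.38326363 -0.28789317]
 [ 0.39101065 -0.24284466]]
```

>>> send_rows(
  translation=[
    [0.03,-0.026,0],
    [0.03,-0.026,0],
    [0.03,-0.026,0],
    [0.03,-0.026,0],
    [0.03,-0.026,0],
    [0.03,-0.026,0],
    [0.03,-0.026,0],
    [0.03,-0.026,0],
  ],
  dr=[
    [0,0,0],
    [0,0,0],
    [0,0,0],
    [0,0,0],
    [0,0,0],
    [0,0,0],
    [0,0,0],
    [0,0,0],
  ],
  jaw=[0,0,0,0,0,0,0,0],
)

```text
clock: 1.37
ee_pos: [0.372, -0.3041, 0.2535]
eef_rot: [0.984, 0.179, 0.0, 0.0]
contact_force: [0.6, -0.3, -0.1]
finger_gap: -0.0
```

>>> send_rows(
  translation=[
    [0,0,0],
    [0,0,0],
    [0,0,0],
    [0,0,0],
    [0,0,0],
    [0,0,0],
    [0,0,0],
    [0,0,0],
  ],
  dr=[
    [0,0,5],
    [0,0,5],
    [0,0,5],
    [0,0,5],
    [0,0,5],
    [0,0,5],
    [0,0,5],
    [0,0,0],
  ],
  jaw=[0,0,0,0,0,0,0,0],
)

```text
clock: 2.03
ee_pos: [0.3715, -0.3058, 0.2534]
eef_rot: [0.992, -0.127, 0.0, 0.0]
contact_force: [0.5, -0.4, 0.2]
finger_gap: -0.0003
```

Run:
```python
from geo import *
p,d,s=cap('wrist','wr1'); print(s['clock'],s['ee_pos'],R.from_quat(s['eef_rot']).as_matrix().round(3).tolist(),s['contact_force'],s['finger_gap'],s['joint_positions'])
i=manip.camera_info('wrist');print(i)
for t in ['wedge_nose','wedge_heel','short_foot','test_corner']:
    for o in manip.spot_point(t,'wrist')[:2]: print(t,np.round(o['uv'],1),round(o['conf'],2),np.round(w('wrist',o['uv'],d,s),4),np.round(w('wrist',o['uv'],d,s,z=0),4))
```

```text
2.0333 [ 0.37147945 -0.30579204  0.25339504] [[0.968, -0.252, 0.0], [-0.252, -0.968, -0.0], [0.0, 0.0, -1.0]] [ 0.50087778 -0.41652398  0.2293791 ] -0.0002602612053178982 [-6.91820525e-01  1.26907623e-01  1.93190645e+00 -1.57500452e-05
  1.08253814e+00  1.13384366e+00]
{'fx': 265.39887170781935, 'fy': 265.39887170781935, 'cx': 256.97888039127395, 'cy': 195.95777628398648, 'mount': array([[ 1.64926893e-03,  9.50884532e-01,  3.09541413e-01,
         8.06450421e-02],
       [ 9.99998568e-01, -1.68556651e-03, -1.50181668e-04,
        -5.21318379e-04],
       [ 3.78947213e-04,  3.09541217e-01, -9.50885951e-01,
        -1.20543681e-01],
       [ 0.00000000e+00,  0.00000000e+00,  0.00000000e+00,
         1.00000000e+00]])}
wedge_nose [217.  107.7] 0.81 [ 0.4653 -0.2747  0.0021] [ 0.4654 -0.2744  0.    ]
wedge_heel [229.3 162.7] 0.67 [ 0.3918 -0.2711  0.0113] [ 0.39   -0.2694  0.    ]
wedge_heel [  4.4 214.5] 0.54 [3.992e-01 8.300e-02 2.000e-04] [0.3992 0.0832 0.    ]
```

View pics/wr1.png

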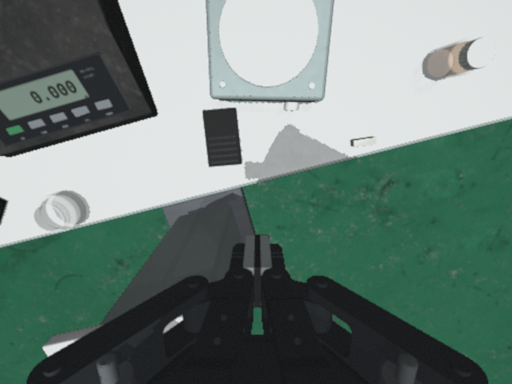

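Run:
```python
from geo import *
a=cv2.imread('pics/wr1.png');cv2.imwrite('pics/wr1z.png',cv2.resize(a[70:180,180:340],None,fx=5,fy=5,interpolation=cv2.INTER_CUBIC))
```

```text
(no output)
```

View pics/wr1z.png

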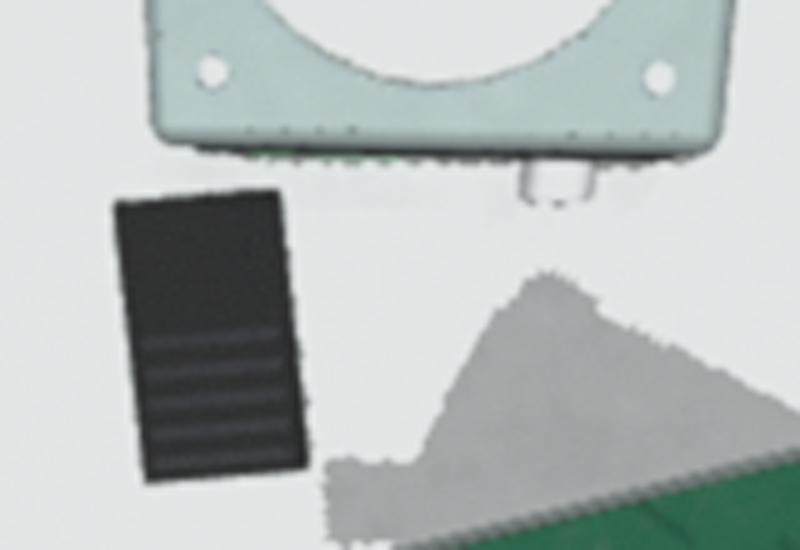

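Run:
```python
from geo import *
import cv2
s=manip.state()
z=lambda a:(a[0]/5+180-.4,a[1]/5+70-.4)
f=lambda a:w('wrist',z(a),s=s,z=a[2])[:2]
nl,nr,hr,hl=[f(a) for a in [(114,203,.0015),(279,189,.0015),(308,467,.013),(146,482,.013)]]
n=(nl+nr)/2;h=(hl+hr)/2;print('nose',n,'heel',h,np.linalg.norm(n-h),'yaw',np.degrees(np.arctan2(*(n-h)[::-1])),'w',np.linalg.norm(nl-nr),np.linalg.norm(hl-hr))
FL,FR=f((158,140,.049)),f((718,145,.056))
print('FL FR',FL,FR,np.linalg.norm(FL-FR)); y=FL-FR;yaw=np.arctan2(-y[0],y[1]);print(np.degrees(yaw))
ux=np.array([np.cos(yaw),np.sin(yaw)]);uy=np.array([-ux[1],ux[0]])
print('front mid->ctr',(FL+FR)/2+ux*.066)
sa,sb=f((212,71,.050)),f((659,77,.056));print('screws',sa,sb,np.linalg.norm(sa-sb))
```

```text
nose [ 0.46313398 -0.27605596] heel [ 0.39081445 -0.26472225] 0.07320223938533393 yaw -8.906783418827429 w 0.04429205948625909 0.04496264235614041
FL FR [ 0.47530192 -0.27730011] [ 0.44286597 -0.40019092] 0.12709934354317173
-14.785529708834193
front mid->ctr [ 0.52289854 -0.35558882]
screws [ 0.4862113  -0.29359655] [ 0.46007056 -0.38991953] 0.09980708409159166
```

>>> send_rows(
  translation=[
    [0.0058,-0.006,0],
    [0.0058,-0.006,0],
    [0.0058,-0.006,0],
    [0.0058,-0.006,0],
    [0.0058,-0.006,0],
    [0.0058,-0.006,0],
    [0.0058,-0.006,0],
    [0.0058,-0.006,0],
  ],
  dr=[
    [0,0,0],
    [0,0,0],
    [0,0,0],
    [0,0,0],
    [0,0,0],
    [0,0,0],
    [0,0,0],
    [0,0,0],
  ],
  jaw=[0.07,0.07,0.07,0.07,0.07,0.07,0.07,0.07],
)

```text
clock: 2.95
ee_pos: [0.4292, -0.2703, 0.2532]
eef_rot: [0.992, -0.125, -0.0, -0.0]
contact_force: [0.2, 0.4, -0.9]
finger_gap: 0.0703
```

>>> send_rows(
  translation=[
    [0,0,0.027],
    [0,0,0.027],
    [0,0,0.027],
    [0,0,0.027],
    [0,0,0.027],
    [0,0,0.027],
    [0,0,0.027],
    [0,0,0.027],
  ],
  dr=[
    [0,0,0],
    [0,0,0],
    [0,0,0],
    [0,0,0],
    [0,0,0],
    [0,0,0],
    [0,0,0],
    [0,0,0],
  ],
  jaw=[0.07,0.07,0.07,0.07,0.07,0.07,0.07,0.07],
)

```text
clock: 3.62
ee_pos: [0.4288, -0.2706, 0.0361]
eef_rot: [0.992, -0.125, 0.0, 0.0]
contact_force: [0.0, 0.2, -0.4]
finger_gap: 0.0699
```

Run:
```python
from geo import *
p,d,s=cap('wrist','wr2'); print(s['ee_pos'],s['contact_force'],s['finger_gap'])
```

```text
[ 0.42882862 -0.27063489  0.03605656] [ 0.02941889  0.17691144 -0.41900562] 0.06988701959896126
```

View pics/wr2.png

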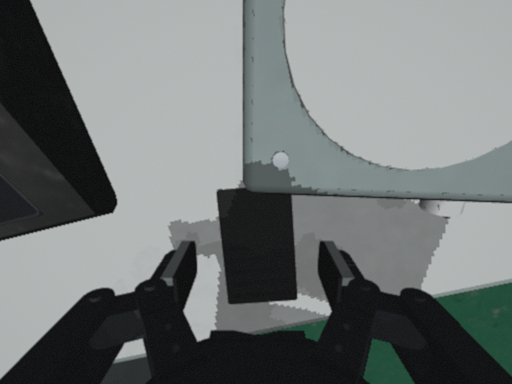

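>>> send_rows(
  translation=[
    [0,0,0.003],
    [0,0,0.003],
    [0,0,0.002],
    [0,0,0.002],
    [0,0,0.002],
    [0,0,0.002],
    [0,0,0],
    [0,0,0],
  ],
  dr=[
    [0,0,0],
    [0,0,0],
    [0,0,0],
    [0,0,0],
    [0,0,0],
    [0,0,0],
    [0,0,0],
    [0,0,0],
  ],
  jaw=[0.07,0.07,0.07,0.07,0.07,0.07,0.07,0.07],
)

```text
clock: 4.33
ee_pos: [0.4284, -0.2709, 0.0235]
eef_rot: [0.992, -0.125, 0.0, 0.0]
contact_force: [0.8, 0.3, -0.5]
finger_gap: 0.0701
```

>>> send_rows(
  translation=[
    [0,0,0.001],
    [0,0,0.001],
    [0,0,0.001],
    [0,0,0.001],
    [0,0,0],
    [0,0,0],
    [0,0,0],
    [0,0,0],
  ],
  dr=[
    [0,0,0],
    [0,0,0],
    [0,0,0],
    [0,0,0],
    [0,0,0],
    [0,0,0],
    [0,0,0],
    [0,0,0],
  ],
  jaw=[0.07,0.07,0.07,0.07,0.07,0.07,0.07,0.07],
)

```text
clock: 5.0
ee_pos: [0.4284, -0.2708, 0.0193]
eef_rot: [0.992, -0.125, 0.0, 0.0]
contact_force: [-0.3, -1.0, -0.5]
finger_gap: 0.0701
```

>>> send_rows(
  translation=[
    [0,0,0.001],
    [0,0,0],
    [0,0,0.001],
    [0,0,0],
    [0,0,0.001],
    [0,0,0],
    [0,0,0],
    [0,0,0],
  ],
  dr=[
    [0,0,0],
    [0,0,0],
    [0,0,0],
    [0,0,0],
    [0,0,0],
    [0,0,0],
    [0,0,0],
    [0,0,0],
  ],
  jaw=[0.07,0.07,0.07,0.07,0.07,0.07,0.07,0.07],
)

```text
clock: 5.67
ee_pos: [0.4283, -0.2708, 0.0163]
eef_rot: [0.992, -0.125, -0.0, -0.0]
contact_force: [-0.3, 1.0, 0.2]
finger_gap: 0.0701
```

Run:
```python
from geo import *
p,d,s=cap('wrist','wr3'); print(s['ee_pos'],s['contact_force'],s['finger_gap'])
cv2.imwrite('pics/wr3z.png',cv2.resize(p[180:330,130:400,::-1],None,fx=2.9,fy=2.9))
for uv in [(185,245),(180,255),(345,260),(330,245),(175,240),(260,220),(260,260)]: print(uv,w('wrist',uv,d,s))
```

```text
[ 0.42830605 -0.27082849  0.01625687] [-0.30074647  0.98548441  0.15736088] 0.07013972021396386
(185, 245) [ 0.44948788 -0.23616405  0.01034028]
(180, 255) [ 0.44955788 -0.23642252  0.02079509]
(345, 260) [ 0.42515628 -0.3156921   0.018723  ]
(330, 245) [ 0.43075666 -0.31099602  0.01089288]
(175, 240) [ 4.49417341e-01 -2.27386599e-01  3.38841576e-04]
(260, 220) [ 0.45063204 -0.27776047  0.00316293]
(260, 260) [ 0.42925127 -0.27234558  0.00780199]
```

View pics/wr3z.png

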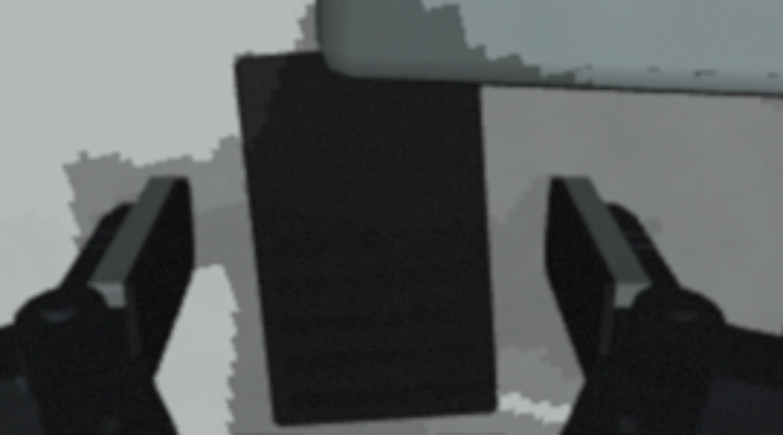

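>>> send_rows(
  translation=[
    [0,0.003,0.001],
    [0,0.003,0],
    [0,0.003,0],
    [0,0.003,0],
    [0,0.003,0],
    [0,0.003,0],
    [0,0.003,0],
    [0,0,0],
  ],
  dr=[
    [0,0,0],
    [0,0,0],
    [0,0,0],
    [0,0,0],
    [0,0,0],
    [0,0,0],
    [0,0,0],
    [0,0,0],
  ],
  jaw=[0.07,0.07,0.07,0.07,0.07,0.07,0.07,0.07],
)

```text
clock: 6.38
ee_pos: [0.4231, -0.2918, 0.0153]
eef_rot: [0.992, -0.125, 0.0, 0.0]
contact_force: [-0.1, -0.2, -0.1]
finger_gap: 0.0697
```

Run:
```python
from geo import *
p,d,s=cap('wrist','wr4'); print(s['ee_pos'],s['contact_force'],s['finger_gap'])
cv2.imwrite('pics/wr4z.png',cv2.resize(p[130:330,130:400,::-1],None,fx=2.9,fy=2.9))
```

```text
[ 0.4230718  -0.29179017  0.01532136] [-0.06437246 -0.18164773 -0.07424589] 0.06969615632380197
```

View pics/wr4z.png

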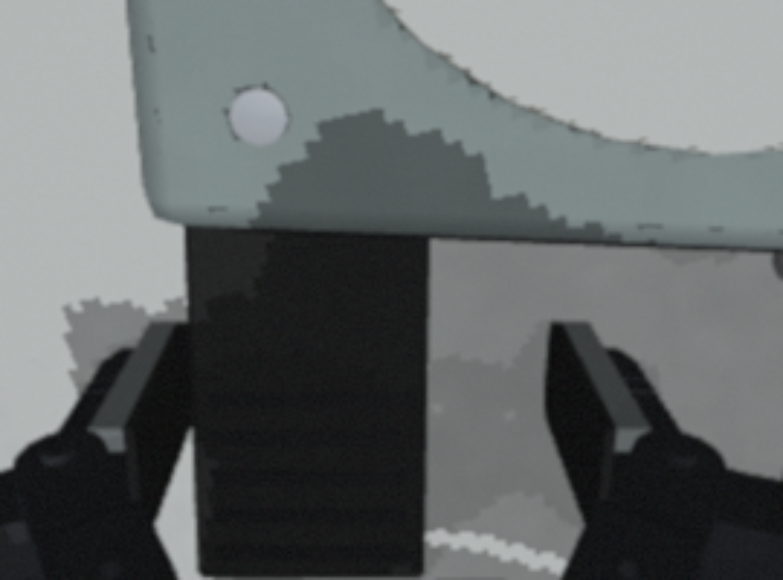

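Run:
```python
from geo import *
s=manip.state();T=R.from_quat(s['eef_rot']).as_matrix()
d=np.load('pics/wr4.npy')
def f(a,z): 
    q=w('wrist',(a[0]/2.9+130-.3,a[1]/2.9+130-.3),s=s,z=z); return np.round(T.T@(q-s['ee_pos'])*1000,1), q.round(4)
print('screw',f((258,116),.0505)); print(w('wrist',(258/2.9+130,116/2.9+130),d,s))
for n,a,z in [('L',(187,260),.004),('R',(428,260),.004),('hR',(423,570),.012),('hL',(200,572),.012)]: print(n,f(a,z))
```

```text
screw (array([ 61.9, -13.1, -35.2]), array([ 0.4862, -0.2943,  0.0505]))
[ 0.48608705 -0.2942917   0.05031318]
L (array([ 24.4, -34.3,  11.3]), array([ 0.4552, -0.2644,  0.004 ]))
R (array([24.5, 10.4, 11.3]), array([ 0.4442, -0.3077,  0.004 ]))
hR (array([-39.7,  10.5,   3.3]), array([ 0.382 , -0.2918,  0.012 ]))
hL (array([-40.3, -34.5,   3.3]), array([ 0.3926, -0.2481,  0.012 ]))
```

>>> send_rows(
  translation=[
    [0,-0.003,0],
    [0,-0.003,0],
    [0,0,-0.02],
    [0,0,-0.03],
    [0,0,-0.03],
    [-0.02,-0.003,0],
    [-0.02,-0.003,0],
    [-0.02,0,0],
  ],
  dr=[
    [0,0,0],
    [0,0,0],
    [0,0,0],
    [0,0,0],
    [0,0,0],
    [0,0,0],
    [0,0,0],
    [0,0,0],
  ],
  jaw=[0.07,0.07,0.07,0.07,0.07,0.07,0.07,0.07],
)

```text
clock: 7.1
ee_pos: [0.3677, -0.2638, 0.0959]
eef_rot: [0.992, -0.125, 0.001, 0.0]
contact_force: [-1.0, -0.1, 0.1]
finger_gap: 0.07
```

>>> send_rows(
  translation=[
    [0,0,0],
    [0,0,0],
    [0,0,0],
    [0,0,0],
    [0,0,0],
    [0,0,0],
    [0,0,0],
    [0,0,0.02],
  ],
  dr=[
    [0,0,0],
    [0,0,0],
    [0,0,0],
    [0,0,0],
    [0,0,0],
    [0,0,0],
    [0,0,0],
    [0,0,0],
  ],
  jaw=[0.01,0.01,0.01,0.01,0.01,0.01,0.01,0.01],
)

```text
clock: 7.77
ee_pos: [0.37, -0.266, 0.0773]
eef_rot: [0.992, -0.125, 0.002, 0.001]
contact_force: [1.2, -0.7, -0.3]
finger_gap: 0.01
```

Run:
```python
from geo import *
p,d,s=cap('wrist','wr5'); print(s['ee_pos'],s['eef_rot'],s['contact_force'],s['finger_gap'])
```

```text
[ 0.37000526 -0.26603973  0.07731021] [ 0.99213595 -0.1251389   0.00223852  0.00122719] [ 1.18065742 -0.70900892 -0.25733505] 0.010013845366019613
```

View pics/wr5.png

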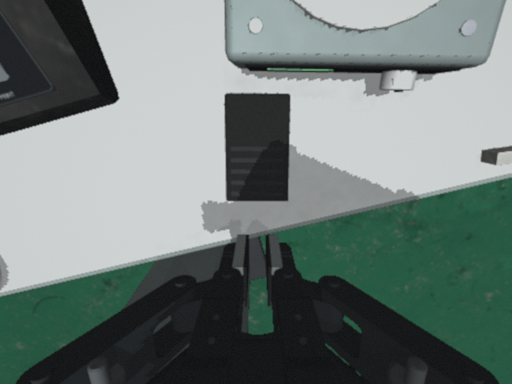

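>>> send_rows(
  translation=[
    [0,0,0.012],
    [0,0,0.012],
    [0,0,0.012],
    [0,0,0.008],
    [0,0,0.004],
    [0,0,0.002],
    [0,0,0],
    [0,0,0],
  ],
  dr=[
    [0,0,0],
    [0,0,0],
    [0,0,0],
    [0,0,0],
    [0,0,0],
    [0,0,0],
    [0,0,0],
    [0,0,0],
  ],
  jaw=[0.01,0.01,0.01,0.01,0.01,0.01,0.01,0.01],
)

```text
clock: 8.48
ee_pos: [0.3682, -0.2648, 0.0256]
eef_rot: [0.992, -0.125, 0.0, 0.0]
contact_force: [0.7, -0.6, 0.1]
finger_gap: 0.0103
```

Run:
```python
from geo import *
p,d,s=cap('wrist','wr6'); print(s['ee_pos'],s['eef_rot'],s['contact_force'],s['finger_gap'])
cv2.imwrite('pics/wr6z.png',cv2.resize(p[100:300,130:400,::-1],None,fx=2.9,fy=2.9))
p,d,s=cap('scene','sc6')
cv2.imwrite('pics/sc6z.png',cv2.resize(p[150:290,190:380,::-1],None,fx=4,fy=4,interpolation=cv2.INTER_CUBIC))
```

```text
[ 0.36816667 -0.26477974  0.02560447] [ 9.92130907e-01 -1.25204770e-01  1.50008902e-04  7.59115969e-05] [ 0.72350971 -0.57745096  0.0907327 ] 0.010264213522541598
```

View pics/wr6z.png

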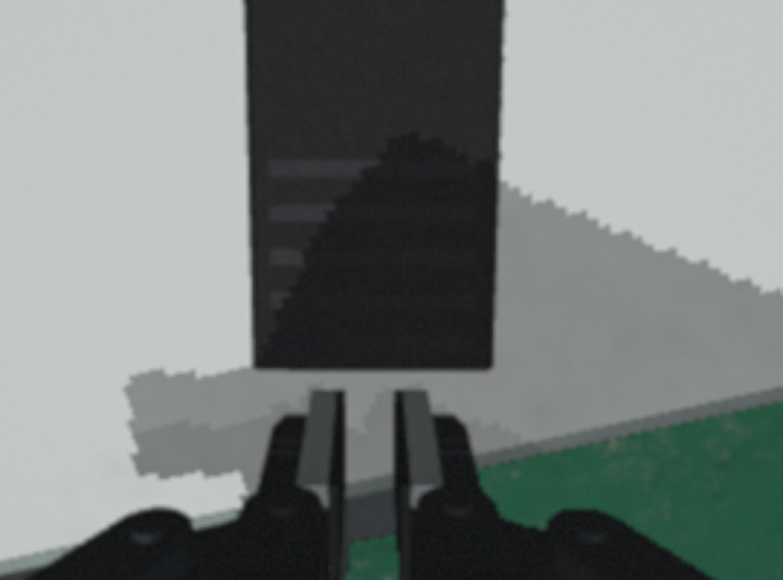

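View pics/sc6z.png

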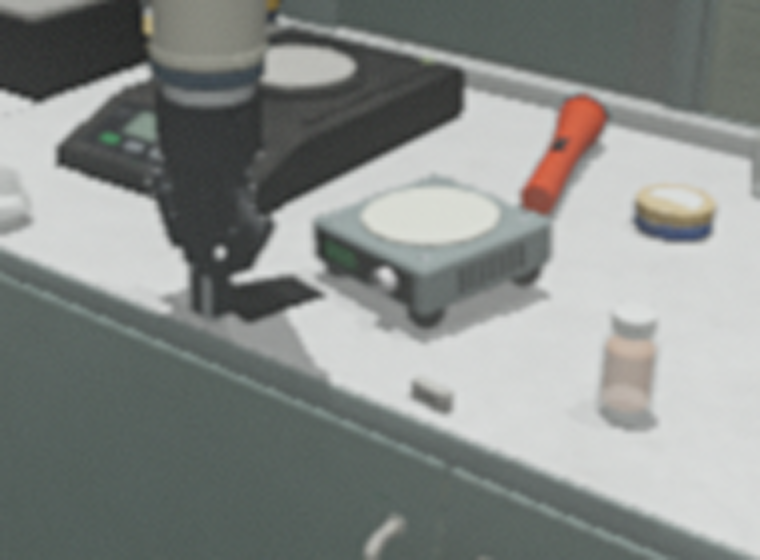

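>>> send_rows(
  translation=[
    [0.003,0,0],
    [0.003,0,0],
    [0.003,0,0],
    [0.003,0,0],
    [0.003,0,0],
    [0.003,0,0],
    [0.003,0,0],
    [0.003,0,0],
  ],
  dr=[
    [0,0,0],
    [0,0,0],
    [0,0,0],
    [0,0,0],
    [0,0,0],
    [0,0,0],
    [0,0,0],
    [0,0,0],
  ],
  jaw=[0.01,0.01,0.01,0.01,0.01,0.01,0.01,0.01],
)

```text
clock: 9.25
ee_pos: [0.3915, -0.2707, 0.0253]
eef_rot: [0.992, -0.125, -0.0, -0.0]
contact_force: [-0.0, -0.1, 0.4]
finger_gap: 0.0103
```

```bash
cat > look.py <<'E'
import sys
from geo import *
k=sys.argv[1]
p,d,s=cap('wrist','wr'+k); print(s['clock'],s['ee_pos'],s['contact_force'],s['joint_torque'].round(2),s['finger_gap'])
T=R.from_quat(s['eef_rot']).as_matrix(); print('force tool',(T.T@s['contact_force']).round(2))
cv2.imwrite('pics/wr%sz.png'%k,cv2.resize(p[40:270,100:420,::-1],None,fx=2.45,fy=2.45))
# white plate tilt: fit plane to bright ring points on white plate
hsv=cv2.cvtColor(p,cv2.COLOR_RGB2HSV)
i,E=ext('wrist',s); H,W=d.shape; v,u=np.mgrid[:H,:W]
X=np.stack([(u-i['cx'])/i['fx']*d,-(v-i['cy'])/i['fy']*d,-d],-1)@E[:3,:3].T+E[:3,3]
m=(X[...,2]>.035)&(X[...,2]<.072)&(np.hypot(X[...,0]-.52,X[...,1]+.36)<.11)&(d>0)&(v<200)
P=X[m]
for it in range(6):
    A=np.c_[P[:,:2]-[.52,-.36],np.ones(len(P))];c=np.linalg.lstsq(A,P[:,2],rcond=None)[0];r=P[:,2]-A@c
    if it<5: P=P[np.abs(r)<max(.0012,1.5*np.std(r))]
print('plane slopes',c.round(4),'n',len(P),'rms',r.std().round(5), 'drop toward FL', (c[:2]@np.array([-.5,.866])).round(4))
E
python3 look.py 7
```

```text
9.25 [ 0.39152162 -0.27068393  0.02526906] [-0.04819224 -0.09553159  0.38555059] [-1.400e-01 -5.252e+01 -1.681e+01  2.000e-02 -1.800e-01 -4.000e-02] 0.010315415075097742
force tool [-0.02  0.1  -0.39]
plane slopes [ 0.2019 -0.1297  0.0659] n 19106 rms 0.00066 drop toward FL -0.2133
```

View pics/wr7z.png

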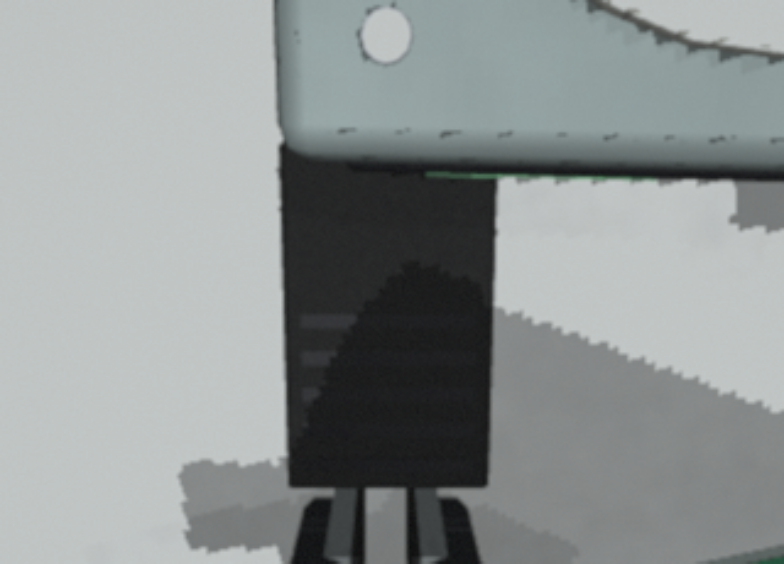

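>>> send_rows(
  translation=[
    [0.002,0,0],
    [0.002,0,0],
    [0.002,0,0],
    [0.002,0,0],
    [0.002,0,0],
    [0.002,0,0],
    [0.002,0,0],
    [0.002,0,0],
  ],
  dr=[
    [0,0,0],
    [0,0,0],
    [0,0,0],
    [0,0,0],
    [0,0,0],
    [0,0,0],
    [0,0,0],
    [0,0,0],
  ],
  jaw=[0.01,0.01,0.01,0.01,0.01,0.01,0.01,0.01],
)

```text
clock: 9.97
ee_pos: [0.4057, -0.274, 0.025]
eef_rot: [0.992, -0.125, -0.001, -0.001]
contact_force: [-3.9, 0.7, 0.0]
finger_gap: 0.0099
```

```bash
cat > tilt.py <<'E'
import sys
from geo import *
k=sys.argv[1]
p,d,s=cap('top','top'+k)
i,E=ext('top'); H,W=d.shape; v,u=np.mgrid[:H,:W]
X=np.stack([(u-i['cx'])/i['fx']*d,-(v-i['cy'])/i['fy']*d,-d],-1)@E[:3,:3].T+E[:3,3]
m=(X[...,2]>.035)&(X[...,2]<.072)&(np.hypot(X[...,0]-.519,X[...,1]+.36)<.05)&(d>0)&(p.min(2)>110)
P=X[m]
for it in range(6):
    A=np.c_[P[:,:2]-[.52,-.36],np.ones(len(P))];c=np.linalg.lstsq(A,P[:,2],rcond=None)[0];r=P[:,2]-A@c
    if it<5: P=P[np.abs(r)<max(.001,2*np.std(r))]
print('slopes',c.round(4),'n',len(P),'rms',r.std().round(5), 'slope to FL', (c[:2]@np.array([-.5,.866])).round(4))
cv2.imwrite('pics/top%sz.png'%k,cv2.resize(p[130:270,200:390,::-1],None,fx=4,fy=4,interpolation=cv2.INTER_CUBIC))
E
python3 tilt.py 8; python3 look.py 8
```

```text
slopes [ 0.0148 -0.0302  0.0585] n 820 rms 0.00197 slope to FL -0.0336
10.0167 [ 0.40645468 -0.27436057  0.0250973 ] [-2.29596808  0.81346413  0.61222984] [ 1.400e-01 -5.495e+01 -1.846e+01  1.300e-01 -7.500e-01 -1.000e-02] 0.009875448559480918
force tool [-2.43 -0.22 -0.61]
plane slopes [ 0.1337 -0.0921  0.0626] n 26251 rms 0.00065 drop toward FL -0.1466
```

View pics/top8z.png

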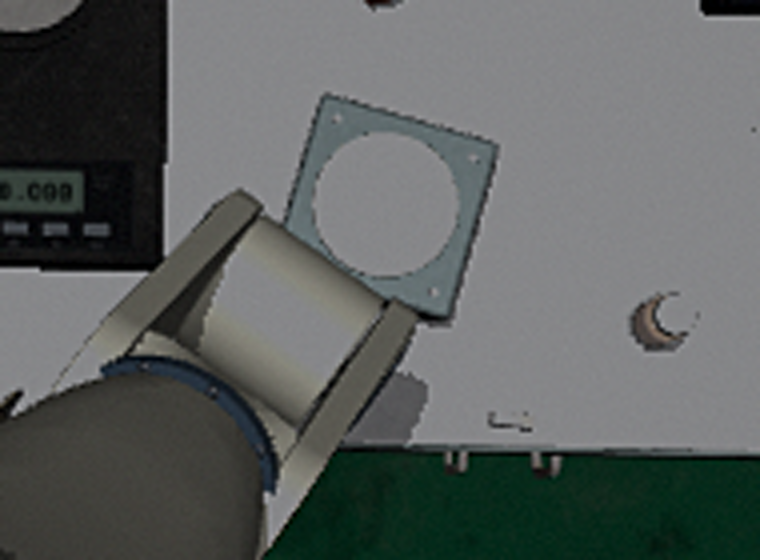

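>>> send_rows(
  translation=[
    [0.0015,0,0],
    [0.0015,0,0],
    [0.0015,0,0],
    [0.0015,0,0],
    [0.0015,0,0],
    [0.0015,0,0],
    [0.0015,0,0],
    [0.0015,0,0],
  ],
  dr=[
    [0,0,0],
    [0,0,0],
    [0,0,0],
    [0,0,0],
    [0,0,0],
    [0,0,0],
    [0,0,0],
    [0,0,0],
  ],
  jaw=[0.01,0.01,0.01,0.01,0.01,0.01,0.01,0.01],
)

```text
clock: 10.73
ee_pos: [0.4185, -0.2776, 0.0253]
eef_rot: [0.992, -0.125, 0.0, 0.0]
contact_force: [-2.1, 0.7, -0.8]
finger_gap: 0.0102
```

```bash
python3 tilt.py 9; python3 look.py 9
python3 - <<'E'
from geo import *
for k in ['0','8','9']:
    d=np.load('pics/top%s.npy'%k);p=cv2.imread('pics/top%s.png'%k)
    i,E=ext('top'); H,W=d.shape; v,u=np.mgrid[:H,:W]
    X=np.stack([(u-i['cx'])/i['fx']*d,-(v-i['cy'])/i['fy']*d,-d],-1)@E[:3,:3].T+E[:3,3]
    m=(X[...,2]>.035)&(X[...,2]<.08)&(np.hypot(X[...,0]-.519,X[...,1]+.36)<.05)&(X[...,0]>.49)&(p.min(2)>110)
    P=X[m];A=np.c_[P[:,:2]-[.52,-.36],np.ones(len(P))];c=np.linalg.lstsq(A,P[:,2],rcond=None)[0];print(k,c,len(P),'FLslope',c[:2]@[-.5,.866])
    m=(np.hypot(X[...,0]-.519,X[...,1]+.36)<.25)&(abs(X[...,2])<.008)
    P=X[m];A=np.c_[P[:,:2]-[.52,-.36],np.ones(len(P))];c=np.linalg.lstsq(A,P[:,2],rcond=None)[0];print('bench',c)
E
```

```text
slopes [ 0.016  -0.02    0.0588] n 808 rms 0.00212 slope to FL -0.0253
10.7833 [ 0.41893123 -0.27780936  0.02534702] [-0.8373379   0.27710283 -0.13404243] [ 1.100e-01 -5.607e+01 -1.877e+01  9.000e-02 -5.400e-01 -1.000e-02] 0.009938613921168155
force tool [-0.88 -0.06  0.13]
plane slopes [ 0.0897 -0.0606  0.061 ] n 31223 rms 0.00065 drop toward FL -0.0974
0 [ 0.02716744 -0.05936211  0.05869822] 799 FLslope -0.06499130806194638
bench [-6.32695497e-04  1.31841188e-05 -6.22269513e-04]
8 [ 0.01567027 -0.03739732  0.05862212] 804 FLslope -0.040221216182814455
bench [-0.00031431 -0.00020269 -0.00074717]
9 [ 0.01543836 -0.01873197  0.05859599] 808 FLslope -0.02394106455851629
bench [-0.00029885 -0.0004574  -0.00076231]
```

View pics/wr9z.png

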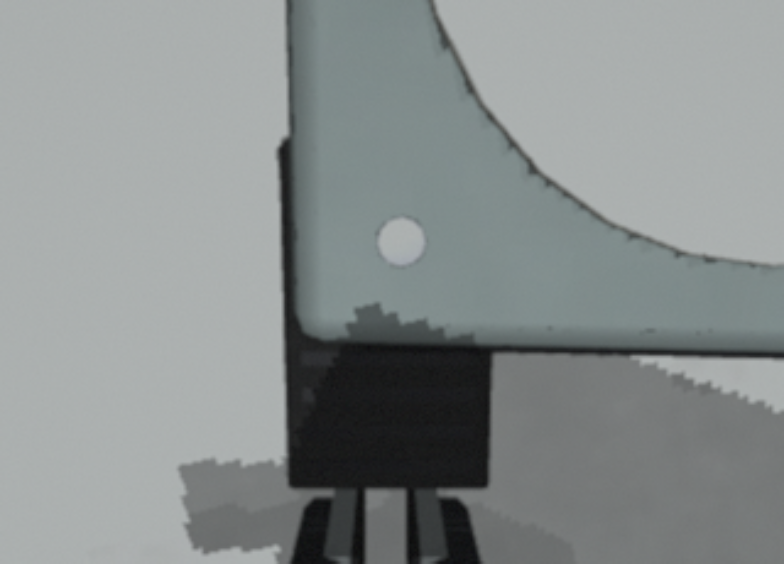

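>>> send_rows(
  translation=[
    [0.001,0,0],
    [0.001,0,0],
    [0.001,0,0],
    [0.001,0,0],
    [0.001,0,0],
    [0.001,0,0],
    [0.001,0,0],
    [0.001,0,0],
  ],
  dr=[
    [0,0,0],
    [0,0,0],
    [0,0,0],
    [0,0,0],
    [0,0,0],
    [0,0,0],
    [0,0,0],
    [0,0,0],
  ],
  jaw=[0.01,0.01,0.01,0.01,0.01,0.01,0.01,0.01],
)

```text
clock: 11.5
ee_pos: [0.426, -0.2795, 0.0252]
eef_rot: [0.992, -0.125, -0.0, -0.0]
contact_force: [-2.3, 1.7, -0.6]
finger_gap: 0.0097
```

```bash
python3 tilt.py 10; python3 look.py 10
```

```text
slopes [-0.0064 -0.0051  0.0585] n 700 rms 0.00207 slope to FL -0.0013
11.55 [ 0.42617783 -0.27953749  0.02522397] [-2.76697218  1.13167546 -1.21917909] [ 3.300e-01 -5.735e+01 -2.018e+01  1.500e-01 -8.400e-01 -1.000e-02] 0.010150627766929078
force tool [-2.96 -0.41  1.22]
plane slopes [ 0.0608 -0.0504  0.0603] n 34080 rms 0.00066 drop toward FL -0.0741
```

>>> send_rows(
  translation=[
    [0.0005,0,0],
    [0.0005,0,0],
    [0.0005,0,0],
    [0.0005,0,0],
    [0,0,0],
    [0,0,0],
    [0,0,0],
    [0,0,0],
  ],
  dr=[
    [0,0,0],
    [0,0,0],
    [0,0,0],
    [0,0,0],
    [0,0,0],
    [0,0,0],
    [0,0,0],
    [0,0,0],
  ],
  jaw=[0.01,0.01,0.01,0.01,0.01,0.01,0.01,0.01],
)

```text
clock: 12.27
ee_pos: [0.4277, -0.2798, 0.0251]
eef_rot: [0.992, -0.125, -0.0, -0.0]
contact_force: [-4.8, 0.3, -1.7]
finger_gap: 0.01
```

```bash
python3 tilt.py 11; python3 look.py 11;python3 - <<'E'
from geo import *
p,d,s=cap('scene','sc11')
cv2.imwrite('pics/sc11z.png',cv2.resize(p[150:290,190:380,::-1],None,fx=4,fy=4,interpolation=cv2.INTER_CUBIC))
E
```

```text
slopes [0.0011 0.0079 0.0586] n 706 rms 0.00211 slope to FL 0.0063
12.3167 [ 0.42767964 -0.27983668  0.02516174] [-5.15177454  1.27623257 -1.39822084] [ 7.500e-01 -5.816e+01 -2.250e+01  2.800e-01 -1.650e+00 -1.000e-02] 0.009751194094101636
force tool [-5.31  0.04  1.4 ]
plane slopes [ 0.0515 -0.0506  0.0602] n 34358 rms 0.00066 drop toward FL -0.0696
```

View pics/sc11z.png

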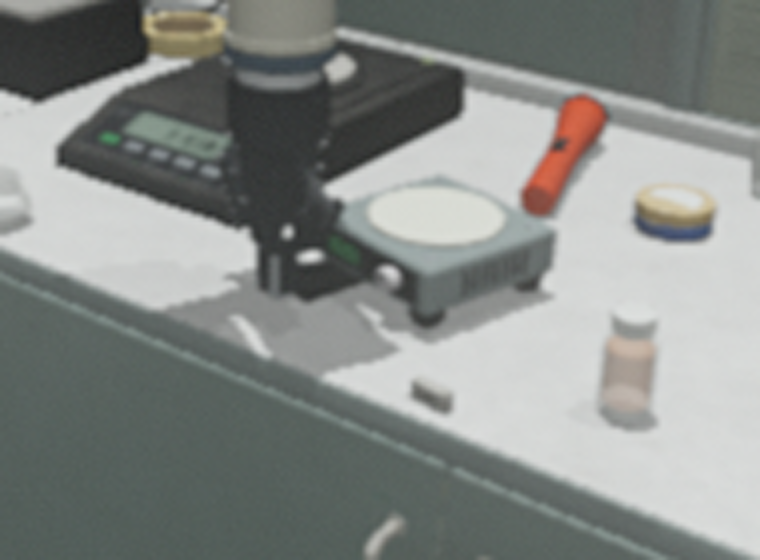

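View pics/wr11z.png

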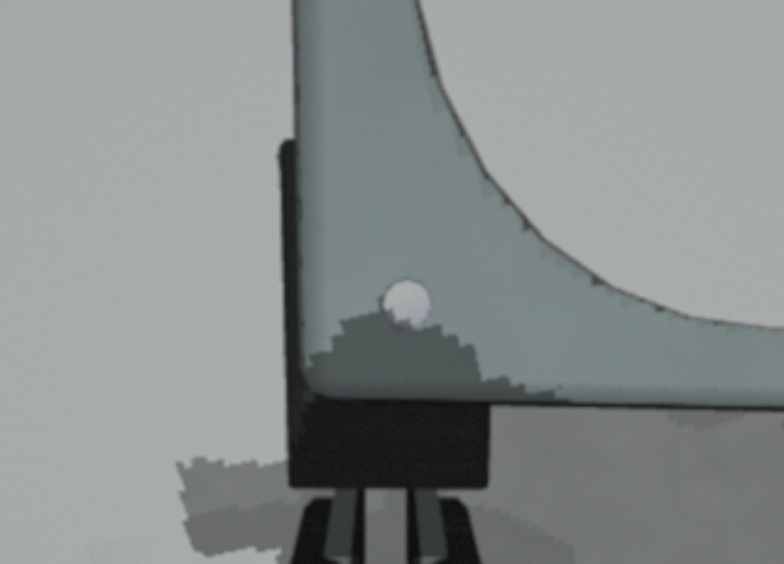

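```bash
cat > ns.py <<'E'
from geo import *
def run(a,b,zs=.056,off=(100,40)):
    s=manip.state();T=R.from_quat(s['eef_rot']).as_matrix()
    f=lambda q,z:T.T@(w('wrist',(q[0]/2.45+off[0]-.3,q[1]/2.45+off[1]-.3),s=s,z=z)-s['ee_pos'])*1000
    n=f(a,.0015);c=f(b,zs);print('noseleft',n.round(1),'screw',c.round(1),'foot behind nose',(n-c)[0].round(1),'force',(T.T@s['contact_force']).round(1))
E
python3 -c "
import ns; ns.run((285,141),(407,302)); ns.run((285,141),(407,302),.0545)"
```

```text
noseleft [ 86.6 -21.4  23.6] screw [ 63.3   2.5 -30.9] foot behind nose 23.3 force [-5.3 -0.8  1.2]
noseleft [ 86.6 -21.4  23.6] screw [ 63.    2.5 -29.4] foot behind nose 23.5 force [-5.3 -0.8  1.2]
```

>>> send_rows(
  translation=[
    [0.0005,0,0],
    [0.0005,0,0],
    [0.0005,0,0],
    [0,0,0],
    [0,0,0],
    [0,0,0],
    [0,0,0],
    [0,0,0],
  ],
  dr=[
    [0,0,0],
    [0,0,0],
    [0,0,0],
    [0,0,0],
    [0,0,0],
    [0,0,0],
    [0,0,0],
    [0,0,0],
  ],
  jaw=[0.01,0.01,0.01,0.01,0.01,0.01,0.01,0.01],
)

```text
clock: 13.08
ee_pos: [0.4286, -0.28, 0.0251]
eef_rot: [0.992, -0.125, -0.001, -0.0]
contact_force: [-6.3, 1.7, -0.7]
finger_gap: 0.0101
```

```bash
python3 tilt.py 12; python3 look.py 12
```

```text
slopes [ 0.0027 -0.0026  0.0588] n 680 rms 0.00211 slope to FL -0.0036
13.1333 [ 0.42865959 -0.27999246  0.02509853] [-7.04167414  1.39511706  0.32228926] [ 1.070e+00 -5.807e+01 -2.334e+01  3.800e-01 -2.110e+00 -2.000e-02] 0.009882891544757843
force tool [-7.17  0.4  -0.31]
plane slopes [ 0.0462 -0.0504  0.0602] n 34440 rms 0.00066 drop toward FL -0.0667
```

>>> send_rows(
  translation=[
    [0.0005,0,0],
    [0.0005,0,0],
    [0,0,0],
    [0,0,0],
    [0,0,0],
    [0,0,0],
    [0,0,0],
    [0,0,0],
  ],
  dr=[
    [0,0,0],
    [0,0,0],
    [0,0,0],
    [0,0,0],
    [0,0,0],
    [0,0,0],
    [0,0,0],
    [0,0,0],
  ],
  jaw=[0.01,0.01,0.01,0.01,0.01,0.01,0.01,0.01],
)

```text
clock: 13.85
ee_pos: [0.4292, -0.28, 0.0251]
eef_rot: [0.992, -0.125, -0.001, -0.0]
contact_force: [-8.6, 2.1, 1.7]
finger_gap: 0.01
```

>>> send_rows(
  translation=[
    [0.0005,0,0],
    [0.0005,0,0],
    [0,0,0],
    [0,0,0],
    [0,0,0],
    [0,0,0],
    [0,0,0],
    [0,0,0],
  ],
  dr=[
    [0,0,0],
    [0,0,0],
    [0,0,0],
    [0,0,0],
    [0,0,0],
    [0,0,0],
    [0,0,0],
    [0,0,0],
  ],
  jaw=[0.01,0.01,0.01,0.01,0.01,0.01,0.01,0.01],
)

```text
clock: 14.52
ee_pos: [0.4298, -0.2801, 0.0251]
eef_rot: [0.992, -0.125, -0.002, -0.001]
contact_force: [-9.4, 2.6, 3.3]
finger_gap: 0.01
```

```bash
python3 tilt.py 13; python3 look.py 13
```

```text
slopes [-0.0016 -0.0028  0.0587] n 683 rms 0.00231 slope to FL -0.0016
14.5667 [ 0.42982022 -0.28011585  0.02505499] [-9.80565634  2.30962871  2.91405078] [ 1.620e+00 -5.725e+01 -2.473e+01  5.800e-01 -2.990e+00 -2.000e-02] 0.00986543789089879
force tool [-10.08   0.2   -2.88]
plane slopes [ 0.0417 -0.0506  0.0601] n 34674 rms 0.00066 drop toward FL -0.0647
```

View pics/wr13z.png

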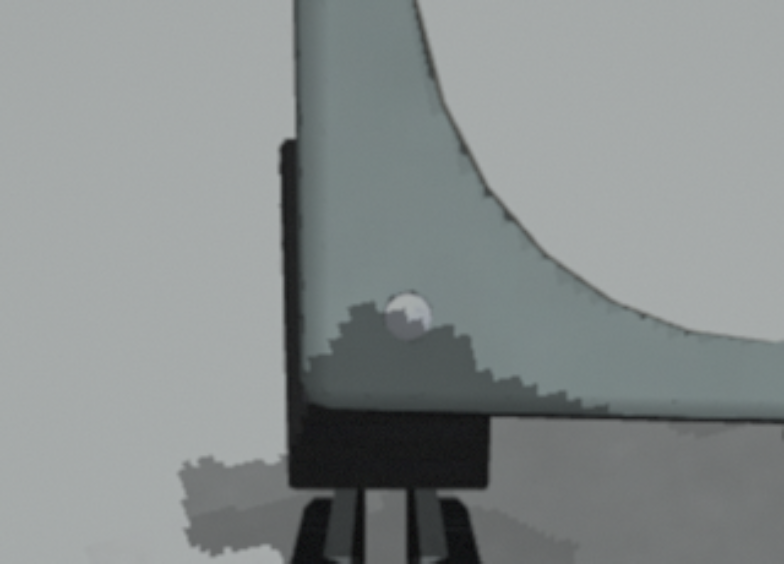

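```bash
python3 -c "
import ns; ns.run((285,141),(408,316))"
```

```text
noseleft [ 86.6 -21.4  23.3] screw [ 61.4   2.6 -31.2] foot behind nose 25.2 force [-9.9  0.1 -3.1]
```

>>> send_rows(
  translation=[
    [0.0005,0,0],
    [0.0005,0,0],
    [0,0,0],
    [0,0,0],
    [0,0,0],
    [0,0,0],
    [0,0,0],
    [0,0,0],
  ],
  dr=[
    [0,0,0],
    [0,0,0],
    [0,0,0],
    [0,0,0],
    [0,0,0],
    [0,0,0],
    [0,0,0],
    [0,0,0],
  ],
  jaw=[0.01,0.01,0.01,0.01,0.01,0.01,0.01,0.01],
)

```text
clock: 15.28
ee_pos: [0.4306, -0.2802, 0.025]
eef_rot: [0.992, -0.125, -0.002, -0.001]
contact_force: [-8.6, 3.1, 3.4]
finger_gap: 0.01
```

```bash
python3 look.py 14
```

```text
15.2833 [ 0.43059283 -0.28022435  0.02502582] [-8.60382     3.11224777  3.3649523 ] [  1.54 -57.11 -25.07   0.57  -3.2   -0.  ] 0.009956110533136362
force tool [-9.12 -0.88 -3.33]
plane slopes [ 0.0393 -0.0509  0.06  ] n 34841 rms 0.00067 drop toward FL -0.0638
```

View pics/wr14z.png

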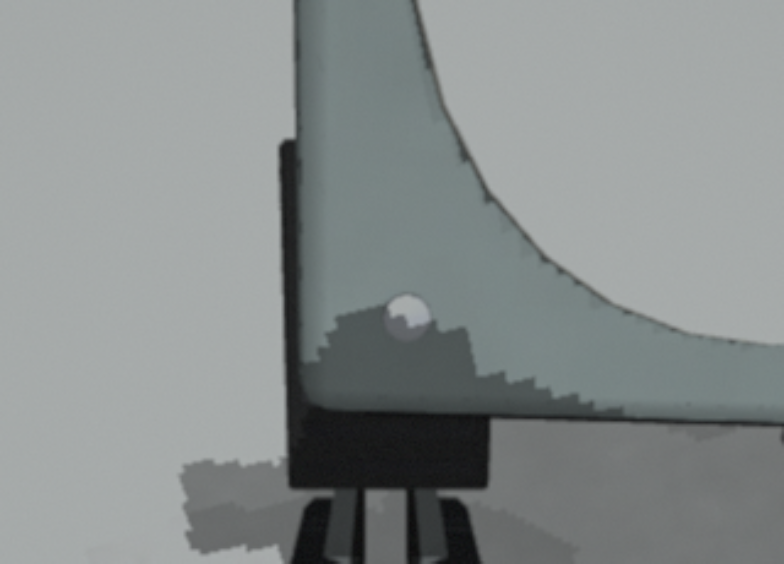

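>>> send_rows(
  translation=[
    [-0.004,0,0],
    [-0.006,0,0],
    [-0.008,0,0],
    [0,0,-0.03],
    [0,0,-0.035],
    [0,0,-0.035],
    [0,0,-0.035],
    [0,0,-0.035],
  ],
  dr=[
    [0,0,0],
    [0,0,0],
    [0,0,0],
    [0,0,0],
    [0,0,0],
    [0,0,0],
    [0,0,0],
    [0,0,0],
  ],
  jaw=[0.01,0.01,0.01,0.01,0.01,0,0,0],
)

```text
clock: 16.0
ee_pos: [0.4147, -0.2767, 0.1972]
eef_rot: [0.992, -0.125, 0.001, 0.0]
contact_force: [0.5, -0.5, -0.6]
finger_gap: -0.0002
```

>>> send_rows(
  translation=[
    [0,0,0],
    [0,0,0],
    [0,0,0],
    [0,0,0],
    [0,0,0],
    [0,0,0],
    [0,0,0],
    [0,0,0],
  ],
  dr=[
    [0,0,0],
    [0,0,0],
    [0,0,0],
    [0,0,0],
    [0,0,0],
    [0,0,0],
    [0,0,0],
    [0,0,0],
  ],
  jaw=[0,0,0,0,0,0,0,0],
)

```text
clock: 16.67
ee_pos: [0.4148, -0.2766, 0.1947]
eef_rot: [0.992, -0.125, -0.001, -0.0]
contact_force: [0.1, -0.3, -0.6]
finger_gap: 0.0001
```

```bash
cat > lev.py <<'E'
import sys
from geo import *
k=sys.argv[1]
p,d,s=cap('wrist','wr'+k); print(s['clock'],s['ee_pos'],s['eef_rot'].round(3),s['contact_force'].round(2))
i,E=ext('wrist',s); H,W=d.shape; v,u=np.mgrid[:H,:W]
X=np.stack([(u-i['cx'])/i['fx']*d,-(v-i['cy'])/i['fy']*d,-d],-1)@E[:3,:3].T+E[:3,3]
def fit(m):
    P=X[m]
    for it in range(6):
        A=np.c_[P[:,:2]-[.52,-.36],np.ones(len(P))];c=np.linalg.lstsq(A,P[:,2],rcond=None)[0];r=P[:,2]-A@c
        if it<5:P=P[np.abs(r)<max(.001,2*r.std())]
    return c.round(4),len(P),r.std().round(5)
near=np.hypot(X[...,0]-.52,X[...,1]+.36)
a=fit((near<.045)&(X[...,2]>.045)&(X[...,2]<.075));b=fit((near<.25)&(abs(X[...,2])<.008))
print('plate',a,'bench',b,'rel slope to FL',((a[0]-b[0])[:2]@[-.5,.866]).round(4),'to FR',((a[0]-b[0])[:2]@[-.866,-.5]).round(4))
for t in ['test_corner','short_foot','wedge_heel']:
    for o in manip.spot_point(t,'wrist')[:4]: print(t,np.round(o['uv'],1),round(o['conf'],2),np.round(w('wrist',o['uv'],d,s),4))
E
python3 lev.py 15; python3 tilt.py 15
```

```text
16.6667 [ 0.41476627 -0.27655774  0.19465546] [ 0.992 -0.125 -0.001 -0.   ] [ 0.08 -0.35 -0.59]
plate (array([0.0002, 0.0015, 0.059 ]), 8214, np.float64(0.00057)) bench (array([ 0.0006,  0.0003, -0.0004]), 46276, np.float64(0.00057)) rel slope to FL 0.0012 to FR -0.0003
wedge_heel [255.7 158.3] 0.69 [ 0.4396 -0.2807 -0.    ]
slopes [ 0.0086 -0.0013  0.0585] n 489 rms 0.00223 slope to FL -0.0054
```

View pics/wr15.png

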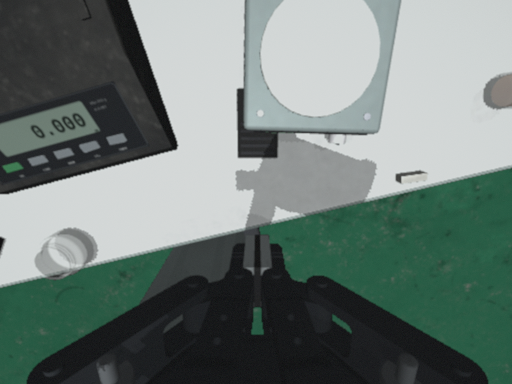

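View pics/top15z.png

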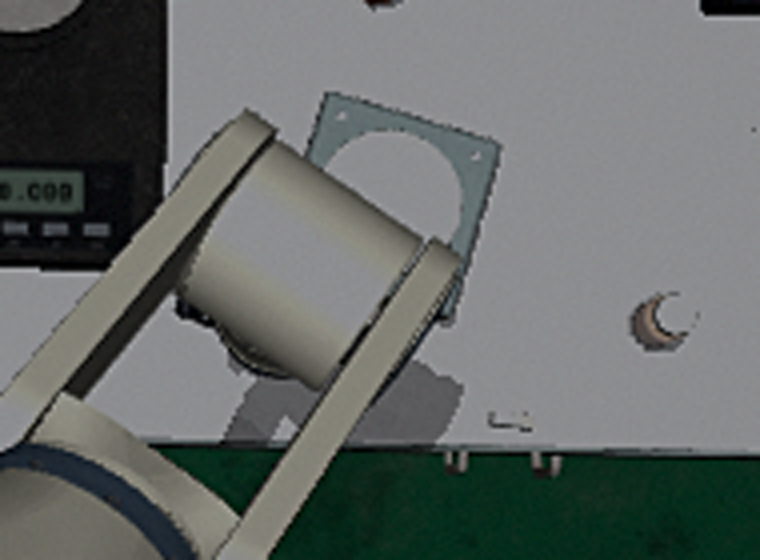

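Run:
```python
from geo import *
s=manip.state();T=R.from_quat(s['eef_rot']).as_matrix()
a=cv2.imread('pics/wr15.png');cv2.imwrite('pics/wr15z.png',cv2.resize(a[0:170,225:415],None,fx=4,fy=4,interpolation=cv2.INTER_CUBIC))
z=lambda a:(a[0]/4+200-.375,a[1]/4+130-.375)
rr,rl=[w('top',z(q),z=.056) for q in [(476,155),(342,116)]];print('top RR,RL',rr,rl,np.linalg.norm(rr-rl))
fl,fr=[w('wrist',q,s=s,z=.056) for q in [(261,114),(367,116.5)]];print('wr FL FR',fl,fr,np.linalg.norm(fl-fr))
y=(fl-fr)[:2];y/=np.linalg.norm(y);x=np.array([y[1],-y[0]]);print('yaw',np.degrees(np.arctan2(x[1],x[0])))
tc=(fl+fr)[:2]/2+.098*x-.048*y;print('tc wrist',tc)
y=(rl-rr)[:2];y/=np.linalg.norm(y);x=np.array([y[1],-y[0]]);print('tc top',rr[:2]+.002*(y-x),np.degrees(np.arctan2(x[1],x[0])))
for t in ['test_corner']:
    for o in manip.spot_point(t,'top')[:4]: print(t,np.round(o['uv'],1),round(o['conf'],2),np.round(w('top',o['uv'],z=.056),4))
```

```text
top RR,RL [ 0.55553454 -0.42188403  0.056     ] [ 0.5817409  -0.32633956  0.056     ] 0.09907330233109175
wr FL FR [ 0.48845566 -0.29877193  0.056     ] [ 0.461748   -0.39454981  0.056     ] 0.0994318973240487
yaw -15.581127414551775
tc wrist [ 0.55660751 -0.41921997]
tc top [ 0.55413481 -0.41942624] -15.338125416417535
test_corner [321.3 167.2] 0.97 [ 0.5591 -0.4295  0.056 ]
```

View pics/wr15z.png

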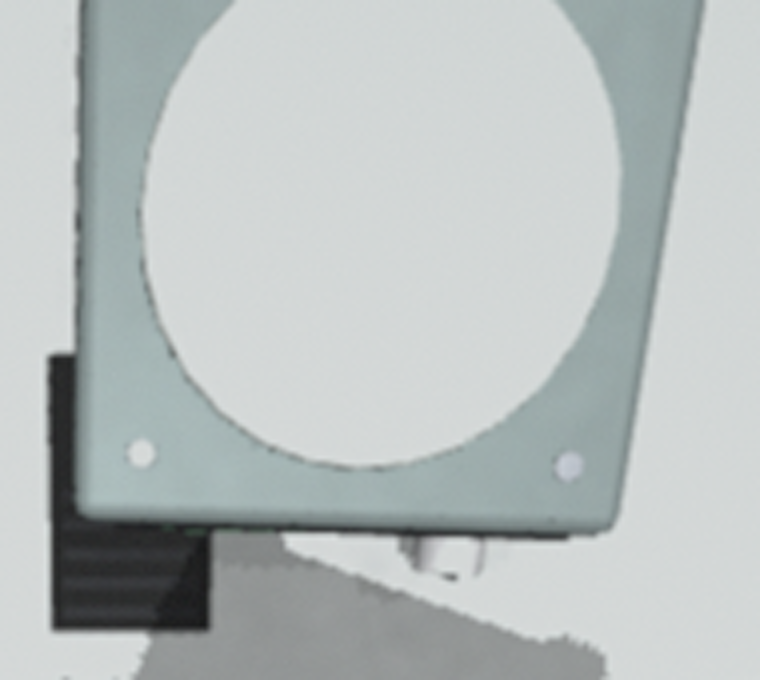

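>>> send_rows(
  translation=[
    [0.0215,0.013,0],
    [0.0215,0.013,0],
    [0.0215,0.013,0],
    [0.0215,0.013,0],
    [0.0215,0.013,0],
    [0.0215,0.013,0],
    [0.0215,0.013,0],
    [0.0215,0.013,0],
  ],
  dr=[
    [0,0,0],
    [0,0,0],
    [0,0,0],
    [0,0,0],
    [0,0,0],
    [0,0,0],
    [0,0,0],
    [0,0,0],
  ],
  jaw=[0,0,0,0,0,0,0,0],
)

```text
clock: 17.63
ee_pos: [0.5565, -0.421, 0.1951]
eef_rot: [0.992, -0.125, -0.0, -0.0]
contact_force: [1.0, -0.0, -0.2]
finger_gap: -0.0001
```

>>> send_rows(
  translation=[
    [0,0,0],
    [0,0,0],
    [0,0,0],
    [0,0,0],
    [0,0,0],
    [0,0,0],
    [0,0,0],
    [0,0,0],
  ],
  dr=[
    [0,0,6.5],
    [0,0,6.5],
    [0,0,6.5],
    [0,0,6.5],
    [0,0,6.5],
    [0,0,6.5],
    [0,0,6.5],
    [0,0,0],
  ],
  jaw=[0,0,0,0,0,0,0,0],
)

```text
clock: 18.3
ee_pos: [0.5557, -0.4201, 0.1951]
eef_rot: [0.865, -0.501, -0.0, -0.0]
contact_force: [0.8, 0.7, -0.5]
finger_gap: -0.0
```

>>> send_rows(
  translation=[
    [0,0,0.025],
    [0,0,0.025],
    [0,0,0.02],
    [0,0,0.01],
    [0,0,0.01],
    [0,0,0],
    [0,0,0],
    [0,0,0],
  ],
  dr=[
    [0,0,0],
    [0,0,0],
    [0,0,0],
    [0,0,0],
    [0,0,0],
    [0,0,0],
    [0,0,0],
    [0,0,0],
  ],
  jaw=[0,0,0,0,0,0,0,0],
)

```text
clock: 18.97
ee_pos: [0.5564, -0.4207, 0.1065]
eef_rot: [0.867, -0.499, 0.001, 0.0]
contact_force: [-0.4, -0.6, 0.1]
finger_gap: -0.0
```

Run:
```python
from geo import *
p,d,s=cap('wrist','wr16'); print(s['ee_pos'],s['eef_rot'],s['contact_force'],s['joint_positions'].round(2))
i,E=ext('wrist',s)
# projections of target & tip
for nm,q in [('tc',(.556,-.4195,.056)),('tip',tuple(s['ee_pos'][:2])+(s['ee_pos'][2]-.022,)),('tipground',tuple(s['ee_pos'][:2])+(.056,))]:
    c=np.linalg.inv(E)@np.append(q,1);u=i['cx']+i['fx']*c[0]/-c[2];v=i['cy']-i['fy']*c[1]/-c[2];print(nm,u,v)
p,d,s=cap('scene','sc16')
cv2.imwrite('pics/sc16z.png',cv2.resize(p[130:270,210:400,::-1],None,fx=4,fy=4,interpolation=cv2.INTER_CUBIC))
```

```text
[ 0.55638417 -0.42067906  0.10652471] [ 8.66682697e-01 -4.98859011e-01  8.81651735e-04  1.10894663e-04] [-0.39247327 -0.58928747  0.11801208] [-0.65  0.61  1.57  0.    0.96  1.97]
tc 258.3003109595821 230.16641492841026
tip 258.9121208793686 248.68713568644955
tipground 258.6739672112698 228.60210377780888
```

View pics/wr16.png

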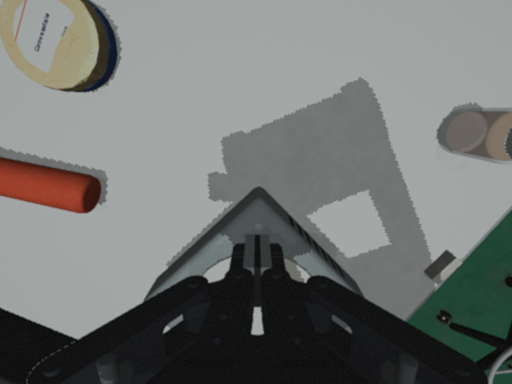

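View pics/sc16z.png

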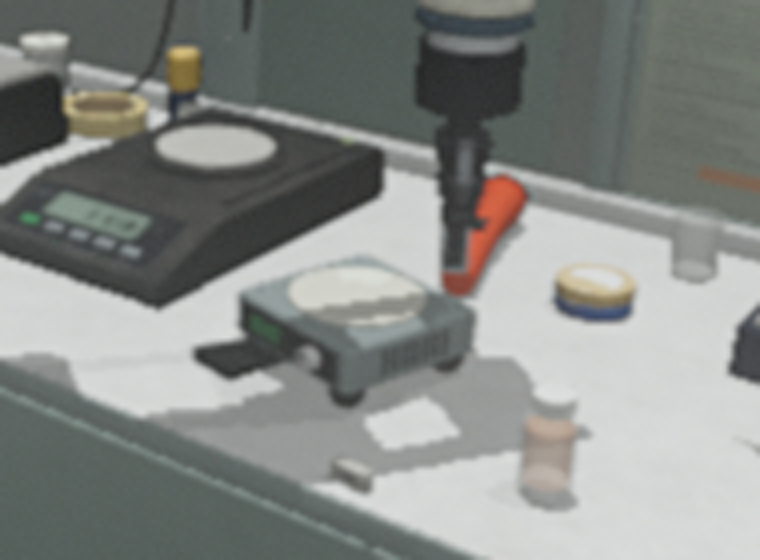

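>>> send_rows(
  translation=[
    [0,0,0.008],
    [0,0,0.008],
    [0,0,0.006],
    [0,0,0.003],
    [0,0,0.002],
    [0,0,0.001],
    [0,0,0],
    [0,0,0],
  ],
  dr=[
    [0,0,0],
    [0,0,0],
    [0,0,0],
    [0,0,0],
    [0,0,0],
    [0,0,0],
    [0,0,0],
    [0,0,0],
  ],
  jaw=[0,0,0,0,0,0,0,0],
)

```text
clock: 19.73
ee_pos: [0.5552, -0.4198, 0.0777]
eef_rot: [0.867, -0.499, -0.001, -0.0]
contact_force: [-3.8, 3.5, 8.7]
finger_gap: -0.0001
```

>>> send_rows(
  translation=[
    [0,0,0.0005],
    [0,0,0.0005],
    [0,0,0.0005],
    [0,0,0.0005],
    [0,0,0],
    [0,0,0],
    [0,0,0],
    [0,0,0],
  ],
  dr=[
    [0,0,0],
    [0,0,0],
    [0,0,0],
    [0,0,0],
    [0,0,0],
    [0,0,0],
    [0,0,0],
    [0,0,0],
  ],
  jaw=[0,0,0,0,0,0,0,0],
)

```text
clock: 20.4
ee_pos: [0.5554, -0.4199, 0.0774]
eef_rot: [0.867, -0.499, -0.0, -0.0]
contact_force: [-7.2, 5.0, 21.0]
finger_gap: 0.0002
```

>>> send_rows(
  translation=[
    [-0.0005,0,0.0005],
    [-0.0005,0.0005,0.0005],
    [0,0,0.0005],
    [0,0,0.0005],
    [0,0,0],
    [0,0,0],
    [0,0,0],
    [0,0,0],
  ],
  dr=[
    [0,0,0],
    [0,0,0],
    [0,0,0],
    [0,0,0],
    [0,0,0],
    [0,0,0],
    [0,0,0],
    [0,0,0],
  ],
  jaw=[0,0,0,0,0,0,0,0],
)

```text
clock: 21.07
ee_pos: [0.5553, -0.42, 0.0772]
eef_rot: [0.867, -0.499, 0.001, 0.0]
contact_force: [-9.1, 6.6, 30.7]
finger_gap: 0.0001
```

```bash
python3 - <<'E'
from geo import *
s=manip.state();print(s['clock'],s['ee_pos'],s['contact_force'],s['wrist_torque'])
p,d,s=cap('scene','sc17')
cv2.imwrite('pics/sc17z.png',cv2.resize(p[130:270,210:400,::-1],None,fx=4,fy=4,interpolation=cv2.INTER_CUBIC))
E
python3 tilt.py 17
```

```text
21.0667 [ 0.55530555 -0.41996123  0.07724896] [-9.09015356  6.61817973 30.69598622] [1.21629075 1.62172959 0.04888976]
slopes [0. 0. 0.] n 0 rms nan slope to FL 0.0
  ret = _var(a, axis=axis, dtype=dtype, out=out, ddof=ddof,
  arrmean = um.true_divide(arrmean, div, out=arrmean,
  ret = ret.dtype.type(ret / rcount)
```

View pics/sc17z.png

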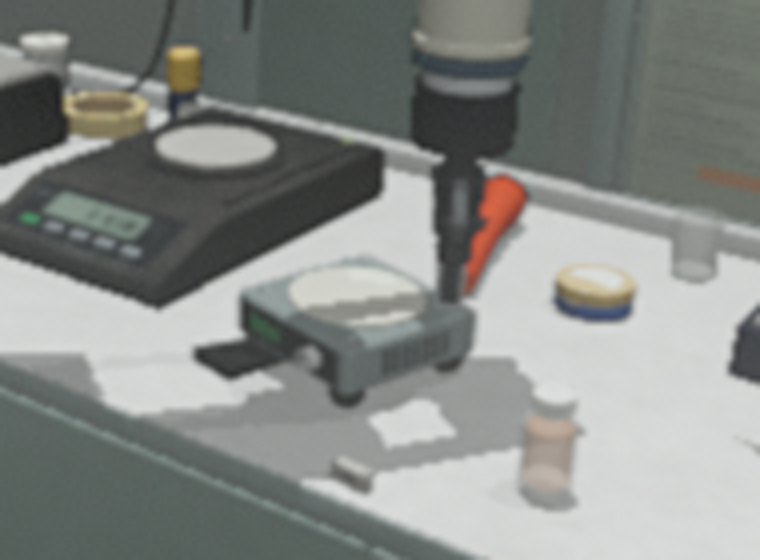

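>>> send_rows(
  translation=[
    [0,0,0],
    [0,0,0],
    [0,0,0],
    [0,0,0],
    [0,0,0],
    [0,0,0],
    [0,0,0],
    [0,0,0],
  ],
  dr=[
    [0,0,0],
    [0,0,0],
    [0,0,0],
    [0,0,0],
    [0,0,0],
    [0,0,0],
    [0,0,0],
    [0,0,0],
  ],
  jaw=[0,0,0,0,0,0,0,0],
)

```text
clock: 21.83
ee_pos: [0.5553, -0.42, 0.0773]
eef_rot: [0.867, -0.499, 0.001, 0.0]
contact_force: [-8.7, 7.2, 31.7]
finger_gap: -0.0
```

>>> send_rows(
  translation=[
    [0,0,-0.002],
    [0,0,-0.002],
    [0,0,-0.004],
    [0,0,-0.01],
    [0,0,-0.02],
    [0,0,-0.03],
    [0,0,-0.03],
    [0,0,-0.03],
  ],
  dr=[
    [0,0,0],
    [0,0,0],
    [0,0,0],
    [0,0,0],
    [0,0,0],
    [0,0,0],
    [0,0,0],
    [0,0,0],
  ],
  jaw=[0,0,0,0,0,0,0,0],
)

```text
clock: 22.5
ee_pos: [0.5546, -0.4194, 0.2027]
eef_rot: [0.867, -0.499, -0.0, -0.0]
contact_force: [-0.1, -0.3, -0.2]
finger_gap: 0.0001
```

>>> send_rows(
  translation=[
    [-0.02,0.03,0],
    [-0.02,0.03,0],
    [-0.02,0.03,0],
    [-0.02,0.03,0],
    [0,0.02,0],
    [0,0,0],
    [0,0,0],
    [0,0,0],
  ],
  dr=[
    [0,0,-6.5],
    [0,0,-6.5],
    [0,0,-6.5],
    [0,0,-6.5],
    [0,0,-6.5],
    [0,0,-6.5],
    [0,0,-6.5],
    [0,0,0],
  ],
  jaw=[0,0,0,0,0,0,0,0],
)

```text
clock: 23.17
ee_pos: [0.401, -0.452, 0.2018]
eef_rot: [0.992, -0.123, 0.0, 0.0]
contact_force: [-0.1, 0.2, 0.5]
finger_gap: -0.0
```

```bash
python3 lev.py 18; python3 tilt.py 18
```

```text
23.1667 [ 0.40099439 -0.45200211  0.2017625 ] [ 0.992 -0.123  0.     0.   ] [-0.13  0.19  0.49]
plate (array([0.    , 0.0017, 0.0591]), 6933, np.float64(0.00055)) bench (array([ 0.0006,  0.0003, -0.0004]), 49847, np.float64(0.00057)) rel slope to FL 0.0015 to FR -0.0002
test_corner [177.7  36.2] 0.93 [ 0.5561 -0.4182  0.0561]
wedge_heel [119.7 178.7] 0.95 [ 0.4428 -0.2919  0.0125]
slopes [0.0036 0.0035 0.0586] n 847 rms 0.00223 slope to FL 0.0012
```

View pics/wr18.png

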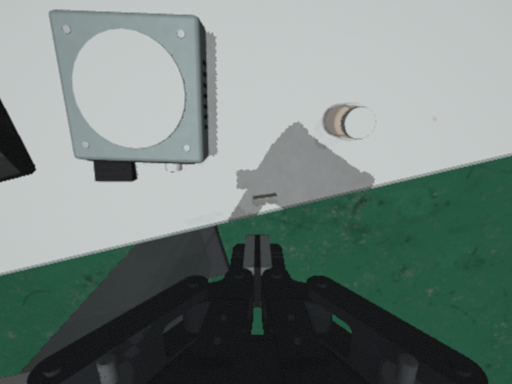

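```bash
python3 -c "
from h import *
print(manip.close_job())"
```

```text
the job is handed in; nothing more can be done
None
```

The wedge is under the short front left foot, the hotplate stands level, and it stayed level under a firm press on the rear right corner. The job is handed in.

- **Lining up:** I slid the wedge about 12 mm sideways with one finger pad, because it did not point at the foot. Then I pushed its heel with two fingertips until the foot stood about 25 mm behind the thin edge.
- **When I stopped:** The push force rose to about 10 N and then dropped to 9 N. The hotplate had started to move along with the wedge, by roughly 1 mm, so I stopped there. The push therefore never reached the 12 N given as the sign of level; I judged level from the foot position and the tilt instead.
- **Press test:** I held about 31 N on the rear right corner for over a second, and the fingertip sank only about 0.4 mm. About 11 N of sideways force came with it.
- **Last checks:**
  - The wrist camera measured a tilt of about 0.0015 rad after the press, against 0.0012 rad before it.
  - The rear right corner was 56 mm above the bench, as it should be.
  - The top camera gave 0.0012 rad, but its readings are noisy, and it was blocked during the press itself.
- **Other things:** In the last wrist view the bottle and gauge block looked untouched. The jar was out of that view; it was last seen before the press, apparently undisturbed. The robot was clear of everything when I handed in.

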